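Sweep the empty tube carriers into the return tray

ROBOT

A 7-joint arm with a two-finger parallel gripper is mounted at the origin on the work surface. World frame = base frame: x ahead of the robot, y to its left, z up, the work surface at z = 0. Lengths are in m, angles in rad, forces in N, time in s.
With the tool pointing down it reaches from about 0.425 to 0.875 m from the base axis. Payload 4.7 kg.
Tool frame: the origin (TCP) lies on the centre line of the jaws, within the pads' length; the fingertips stand 14 mm ahead of it and the grasp point (between the pads) lies 5 mm behind it; z points along the fingers, y is the line along which they close (so a half turn about z gives the same grasp; the last joint's range is limited). The gripper opens to 87 mm and grips with 3 to 60 N. Pads are 19 mm wide; open, the fingers measure 117 mm over their backs; the gripper's body (75 mm by 190 mm) begins 51 mm behind the grasp point.
Start: joints at [1.283, 0.321, -0.07, 1.45, 0.023, 1.371, -0.057], TCP at [0.193, -0.621, 0.207] pointing down, gripper open.
Joint ranges: [-2.86, 2.86], [-0.3, 2.09], [-1.38, 1.24], [0.06, 2.45], [-1.56, 4.7], [0.09, 2.05], [-2.69, 2.69]. Speed limits (rad/s): [2.57, 2.57, 3.14, 3.14, 3.14, 3.14, 3.14].

INTERFACE

Orientations are given as a rotation vector (axis times angle).
In Python, from bench import ctrl gives the robot as it stands.
- The arm moves only by the tool send_rows, never from a script. Its argument "steps" is a list of rows, each an object of numbers: "tx", "ty", "tz": the shift along the tool's x, y, z in units of 60 mm (1.0 is 60 mm); "turn": the turn about the tool's z in units of 8 degrees (1.0 is 8 degrees); "grip": the opening, from 0 (shut) to 1 (fully open). A call has 1 to 12 rows; each row shifts and turns the commanded pose from where the row before left it, along the tool's axes as they then stand; what a row does not reach is not made up. A row lasts 1/8 s, in which the tool goes at most 62.5 mm and 10.7 degrees, less where a joint would pass 70% of its speed; a pose out of reach is approached as far as the arm can. A call is refused whole if a number of a shift passes 1 or a number of a turn 1, either way. A call with a gripper value outside its range is refused whole. The fingers move at their own pace and stop on an object; "newtons" is the grip in N (left out, the last holds). Time passes only in rows, so rows that do not move let the fingers close. It gives the time, the measured TCP pose, the force, the opening and the grip force at its end, in the units of the state.
- ctrl.get_state(): the state, without advancing time (a new reading comes with each control period).
- ctrl.get_image(name): name is "side" or "top" or "wrist"; returns a dict with "pixels" (480x640x3 uint8, red, green, blue), "K" (3x3 intrinsics, pixels), "dist" ([k1, k2, p1, p2, k3] as OpenCV has them; the pictures are not rectified), "cam_to_world" (4x4, takes a point from camera to world coordinates); the wrist camera has in their place "T_tool_cam" (4x4, takes a point from camera to tool coordinates, whose origin is the TCP and whose axes are the flange's). Camera axes: x right, y down, z forward; pixel columns grow to the right and rows downward; lengths in m; the calibration is good to about 2 mm. A picture is of the moment at which its call begins: read the wrist's pose just before it. There is no depth.
- ctrl.close_job(): hands the job in; it is judged then, once.
The state is a dict: "time": time; "joint_positions": joint angles; "qd": joint speeds; "joint_torque": joint torques, N m; "position": TCP position; "tool_rot": TCP orientation; "ft_force": force on the tool from outside, world axes, zero at the start; "torque": the same for the moment, N m; "grip_width": opening from 0.0 (shut) to 1.0 (fully open); "grip_force": force on a finger pad.
Only numpy, scipy, OpenCV 4.12 (cv2) and the standard library are available. Lean on these libraries where they do the work, as an engineer would, in place of code of your own. Each camera call takes 0.05 s, during which the arm holds its last target. There are 200 camera calls.

TASK

Sweep the three empty tube carriers along the sorting deck and off its open end into the blue return tray, pushing them with the fingers without picking any of them up. Leave the carrier that holds a red-capped tube standing where it is, put nothing in the red tray, and do not disturb the tube rack or the jar.

Things in the scene. Friction and masses are not known exactly. Their poses are not given: they have to be found in the camera images.
- deck: Fixed white sorting deck, 260 (x) by 280 mm (y), flat top 50 mm above the bench. Rims 5 mm thick and 12 mm high run along its long sides (x = -130, +130 mm); both ends (y = -140, +140 mm) are open. Origin: on the bench under its centre. Yaw varies by 0.2 rad. The four carriers stand on it, each in its own lane along y; lanes are at least 50 mm apart in x.
- blue_tray: Blue return tray, fixed, open on top, 260 (x) by 120 mm (y), 40 mm high (rim 10 mm below the deck top), walls and floor 4 mm. It stands 3 mm off one open end of the deck, sometimes the +y end, sometimes the -y end, its axes parallel to the deck's. Origin: centre of its underside.
- red_tray: The red reject tray, the same shape as the blue one, fixed at the other open end of the deck; it must stay empty. Origin: centre of its underside.
- carrier_a: A round black tube carrier with EMPTY socket: an upright squat disc 34 mm in diameter and 24 mm tall, with a grey band and a grey ring round the dark socket on top; about 40 g, it slides on the deck. Origin: centre of its underside.
- carrier_b: A round black tube carrier with EMPTY socket: an upright squat disc 34 mm in diameter and 24 mm tall, with a grey band and a grey ring round the dark socket on top; about 40 g, it slides on the deck. Origin: centre of its underside.
- carrier_c: A round black tube carrier with EMPTY socket: an upright squat disc 34 mm in diameter and 24 mm tall, with a grey band and a grey ring round the dark socket on top; about 40 g, it slides on the deck. Origin: centre of its underside.
- loaded_carrier: The same kind of carrier, but with a short white tube with a red cap (16 mm wide) standing in it; 55 mm tall in all, about 60 g, loose on the deck among the others. To be left alone. Origin: centre of its underside.
- tube_rack: A white test tube rack, 60 by 144 mm, with coloured capped tubes, 90 mm tall in all, loose on the bench beyond the deck. To be left alone. Origin: centre of its underside.
- jar: An amber jar with a white lid, 68 mm in diameter, 85 mm tall, loose on the bench beyond the deck. To be left alone. Origin: centre of its underside.

How it is judged:
By the outcome, as a careful person would: the job done as asked, in the order asked, and still so for the second after the job is handed in, with the robot touching nothing.
It also fails if it takes over 64 s, if anything falls off the work surface, if the arm or the gripper's body presses on something with over 40 N, if the wrist force passes 120 N, or if a joint passes its speed limit or range.

## Working session

There is one attempt and no reset: what is moved stays moved. The work goes in short steps, Python scripts to look and compute and a tool call to move; the robot and the scene stay as the last step left them, time stands still between calls to the robot, and variables do not carry over. Pictures are saved under pics/ and viewed, at most 10 in all, crops included, and the job is handed in when it is done.

Besides the shell and the picture viewer there is one more tool, called after "Call:" as a command line: name --argument value ..., lists and objects as JSON in quotes. send_rows: Moves the arm, as the interface text tells. Its arguments: {"type":"object","properties":{"steps":{"type":"array"},"newtons":{"type":"number"}},"required":["steps"]}

```bash
mkdir -p pics; python3 - <<'E'
from bench import ctrl
import cv2,numpy as np
for n in("top","side"):
    d=ctrl.get_image(n); cv2.imwrite(f"pics/{n}0.png",d["pixels"][:,:,::-1]); np.savez(f"{n}0.npz",**{k:np.array(v) for k,v in d.items()})
    print(n,d["K"],d["dist"],d["cam_to_world"])
print(ctrl.get_state())
E
```

```text
top [[511.74340005   0.         323.40269869]
 [  0.         511.74340005 232.32031638]
 [  0.           0.           1.        ]] [-0.07456257  0.          0.          0.          0.        ] [[-1.64045327e-02 -9.97089126e-01  7.44591566e-02  5.80156607e-01]
 [-9.99718644e-01  1.76325999e-02  1.58658311e-02  8.40817394e-04]
 [-1.71325561e-02 -7.41779355e-02 -9.97097843e-01  7.82196635e-01]
 [ 0.00000000e+00  0.00000000e+00  0.00000000e+00  1.00000000e+00]]
side [[545.87719061   0.         320.9297096 ]
 [  0.         545.87719061 245.6778688 ]
 [  0.           0.           1.        ]] [-0.14797181  0.          0.          0.          0.        ] [[-0.92496903 -0.25866033  0.27843693  0.4326566 ]
 [-0.38004016  0.6320991  -0.67529268  0.5285428 ]
 [-0.0013283  -0.73044204 -0.6829734   0.5842092 ]
 [ 0.          0.          0.          1.        ]]
{'time': 0.1, 'joint_positions': array([ 1.28307833,  0.32178466, -0.07011213,  1.45155091,  0.02260531,
        1.37079183, -0.05692027]), 'qd': array([-0.00247858,  0.0001255 ,  0.00034185, -0.00259631,  0.00112129,
       -0.00039017,  0.00042221]), 'joint_torque': array([-3.48934338e-05, -4.92570949e+01, -4.05612476e-01, -3.13399601e+01,
       -6.41490868e-02,  3.94711783e-02,  4.17426963e-05]), 'position': array([ 0.19302897, -0.62013155,  0.20604893]), 'tool_rot': array([-3.10418735e+00, -4.72093541e-01,  5.49764096e-04]), 'ft_force': array([ 0.25347041,  0.1498339 , -0.70597723]), 'torque': array([0.02209478, 0.00835609, 0.00873243]), 'grip_force': 0.0, 'grip_width': 1.0026740245695829}
```

View pics/top0.png

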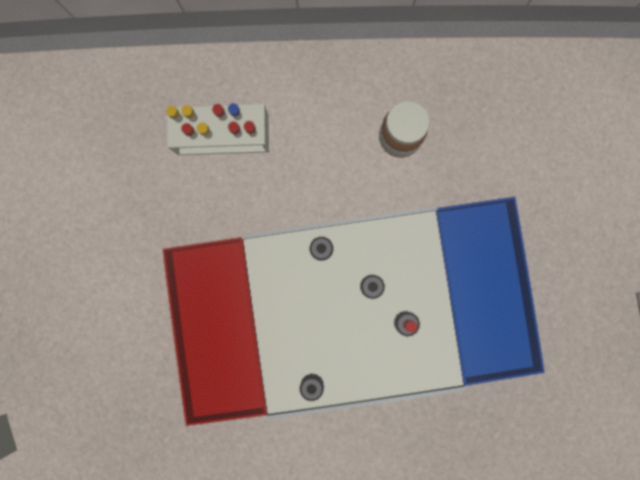

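View pics/side0.png

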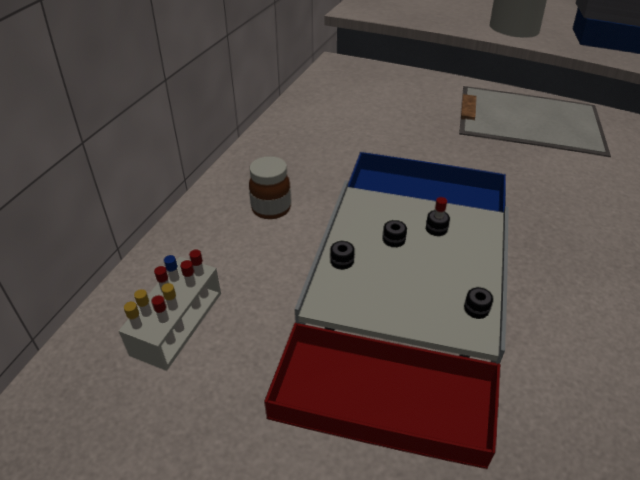

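The top view shows the blue tray on the right, at the -y end, and red on the left. The empty carriers are at (321,248), (372,286) and (312,387), with the loaded one at (407,323). In the side view the empties are at (342,253), (395,232) and (479,300), and the loaded one is at (437,222).

```bash
cat > h.py <<'E'
import cv2,numpy as np
def ray(d,p):
    u=cv2.undistortPoints(np.array(p,float).reshape(-1,1,2),d["K"],np.array(d["dist"],float)).reshape(-1,2)
    T=np.array(d["cam_to_world"]); return T[:3,3],np.c_[u,np.ones(len(u))]@T[:3,:3].T
def plane(d,p,z):
    o,r=ray(d,p); return o+r*((z-o[2])/r[:,2])[:,None]
def tri(d1,p1,d2,p2):
    o1,r1=ray(d1,[p1]);o2,r2=ray(d2,[p2]);A=np.c_[r1[0],-r2[0]]
    s=np.linalg.lstsq(A,o2-o1,rcond=None)[0];a=o1+s[0]*r1[0];b=o2+s[1]*r2[0]
    return (a+b)/2,np.linalg.norm(a-b)
def socket(d,p,R=9,th=45):
    # dark socket inside the ring: connected dark blob nearest p
    g=cv2.cvtColor(d["pixels"],cv2.COLOR_RGB2GRAY); n,l,s,c=cv2.connectedComponentsWithStats((g<th).astype(np.uint8))
    k=[i for i in range(1,n) if 8<s[i,4]<200 and max(s[i,2:4])<20]
    k=min(k,key=lambda i:np.hypot(*(c[i]-p))); return c[k],s[k,4]
E
python3 - <<'E'
from h import *
t,s=[dict(np.load(f"{n}0.npz")) for n in("top","side")]
for n,a,b in(("A",(321,248),(342,247)),("B",(372,286),(395,227)),("C",(312,387),(479,294))):
    pa,sa=socket(t,a);pb,sb=socket(s,b);X,e=tri(t,pa,s,pb)
    print(n,pa.round(1),sa,pb.round(1),sb,X.round(4),round(e,4),plane(t,[pa],.074).round(4))
def red(d,p):
    h=cv2.cvtColor(d["pixels"],cv2.COLOR_RGB2HSV);m=((h[...,1]>130)&((h[...,0]<8)|(h[...,0]>172))&(h[...,2]>70)).astype(np.uint8)
    n,l,st,c=cv2.connectedComponentsWithStats(m);k=min(range(1,n),key=lambda i:np.hypot(*(c[i]-p)));return c[k],st[k]
ra,rb=red(t,(410,326)),red(s,(441,203));print("cap",ra,rb,tri(t,ra[0],s,rb[0]))
g=cv2.cvtColor(t["pixels"],cv2.COLOR_RGB2HSV)
m=((g[...,2]>165)&(g[...,1]<60)).astype(np.uint8)
m[:190]=0
m=cv2.morphologyEx(m,cv2.MORPH_OPEN,np.ones((5,5)))
c=max(cv2.findContours(m,0,2)[0],key=cv2.contourArea)
q=cv2.boxPoints(cv2.minAreaRect(c));print(cv2.contourArea(c),q)
w=plane(t,c.reshape(-1,2),.05)[:,:2].astype(np.float32)
r=cv2.minAreaRect(w*1000);print(r,cv2.boxPoints(r))
hb=((g[...,0]>105)&(g[...,0]<130)&(g[...,1]>120)).astype(np.uint8);hb[:190]=0
c=max(cv2.findContours(hb,0,2)[0],key=cv2.contourArea);w=plane(t,c.reshape(-1,2),.04)[:,:2].astype(np.float32)
r=cv2.minAreaRect(w*1000);print("blue",r,cv2.boxPoints(r))
E
```

```text
Traceback (most recent call last):
  File "h.py", line 15, in socket
    k=min(k,key=lambda i:np.hypot(*(c[i]-p))); return c[k],s[k,4]
ValueError: min() iterable argument is empty
```

```bash
python3 - <<'E'
from h import *
t,s=[dict(np.load(f"{n}0.npz")) for n in("top","side")]
for d,x,y in((t,321,248),(s,342,248)):
    g=cv2.cvtColor(d["pixels"],cv2.COLOR_RGB2GRAY);print(g[y-12:y+22:1,x-15:x+16])
h=cv2.cvtColor(t["pixels"],cv2.COLOR_RGB2HSV)
print(h[330,[180,220,255,300,350,440,470,500,600]],h[220,[200,350]],h[450,300])
E
```

```text
[[184 183 182 ... 183 183 182]
 [183 182 182 ... 182 183 182]
 [183 183 184 ... 185 185 184]
 ...
 [185 182 185 ... 184 184 183]
 [184 183 182 ... 183 184 184]
 [183 184 183 ... 184 185 184]]
[[ 59  64  98 ... 120 120 120]
 [ 55  79 108 ... 120 120 119]
 [ 62  96 116 ... 120 121 120]
 ...
 [120 120 120 ... 120 121 120]
 [120 120 120 ... 120 120 120]
 [120 120 120 ... 120 120 120]]
[[  2 154  86]
 [  0 190 146]
 [  6  70 134]
 [ 30  18 185]
 [ 30  18 186]
 [ 30  15 186]
 [110 157 149]
 [109 172 145]
 [ 13  30 161]] [[ 12  31 164]
 [ 60   3 164]] [ 14  30 171]
```

```bash
python3 - <<'E'
s=open('h.py').read(); i=s.index("def socket")
open('h.py','w').write(s[:i]+'''def socket(d,p,R=7):
    g=cv2.cvtColor(d["pixels"],cv2.COLOR_RGB2GRAY); x,y=map(int,p)
    c=g[y-R:y+R+1,x-R:x+R+1]; th=(int(c[R-2:R+3,R-2:R+3].min())+int(np.percentile(c,75)))/2
    n,l,s,q=cv2.connectedComponentsWithStats((c<th).astype(np.uint8),connectivity=4)
    k=min(range(1,n),key=lambda i:np.hypot(*(q[i]-R))); return q[k]+[x-R,y-R],s[k,4]
def red(d,p):
    h=cv2.cvtColor(d["pixels"],cv2.COLOR_RGB2HSV);m=((h[...,1]>130)&((h[...,0]<8)|(h[...,0]>172))&(h[...,2]>70)).astype(np.uint8)
    n,l,st,c=cv2.connectedComponentsWithStats(m);k=min(range(1,n),key=lambda i:np.hypot(*(c[i]-p)));return c[k],st[k]
''')
E
python3 - <<'E'
from h import *
t,s=[dict(np.load(f"{n}0.npz")) for n in("top","side")]
for n,a,b in(("A",(321,248),(342,248)),("B",(372,286),(395,227)),("C",(312,387),(479,295))):
    pa,sa=socket(t,a);pb,sb=socket(s,b);X,e=tri(t,pa,s,pb)
    print(n,pa.round(1),sa,pb.round(1),sb,X.round(4),round(e,4),plane(t,[pa],.074).round(4))
ra,rb=red(t,(410,326)),red(s,(441,203));print("cap",ra,rb,tri(t,ra[0],s,rb[0]))
g=cv2.cvtColor(t["pixels"],cv2.COLOR_RGB2HSV)
for n,m,z in(("deck",(g[...,0]>24)&(g[...,0]<36)&(g[...,1]<28)&(g[...,2]>150),.05),("blue",(g[...,0]>105)&(g[...,0]<125)&(g[...,1]>120),.04),("red",((g[...,0]<8)|(g[...,0]>175))&(g[...,1]>120),.04)):
    m=m.astype(np.uint8);m[:190]=0;m=cv2.morphologyEx(m,cv2.MORPH_OPEN,np.ones((3,3)))
    c=max(cv2.findContours(m,0,2)[0],key=cv2.contourArea);w=plane(t,c.reshape(-1,2),z)[:,:2].astype(np.float32)
    r=cv2.minAreaRect(w*1000);print(n,r,cv2.boxPoints(r).round(0).tolist())
E
```

```text
A [321. 248.] 69 [342. 248.] 53 [0.6121 0.016  0.0727] 0.0014 [[0.6113 0.0158 0.074 ]]
B [372.4 286.4] 73 [395.1 226.6] 45 [ 0.5577 -0.0541  0.0731] 0.0011 [[ 0.5572 -0.0542  0.074 ]]
C [311.  388.9] 70 [480.1 295.7] 69 [0.419  0.0327 0.0734] 0.001 [[0.4187 0.0326 0.074 ]]
cap (array([410.80232558, 326.24418605]), array([406, 321,  11,  11,  86], dtype=int32)) (array([441.5, 200. ]), array([437, 198,  10,   5,  42], dtype=int32)) (array([ 0.50528984, -0.10121597,  0.10296031]), np.float64(0.0006756878244834387))
deck ((521.943603515625, -26.804534912109375), (250.11209106445312, 276.83428955078125), 7.418787002563477) [[380.0, 94.0], [416.0, -180.0], [664.0, -148.0], [628.0, 127.0]]
blue ((551.8900146484375, -226.41136169433594), (247.98880004882812, 117.06344604492188), 7.451364040374756) [[421.0, -184.0], [437.0, -301.0], [682.0, -268.0], [667.0, -152.0]]
red ((495.24755859375, 174.1363525390625), (257.2378845214844, 118.38788604736328), 7.448722839355469) [[360.0, 216.0], [375.0, 99.0], [630.0, 132.0], [615.0, 250.0]]
```

Call:
send_rows --steps '[{"turn": -1, "grip": 0.3}, {"turn": -1, "grip": 0.3}, {"turn": -1, "grip": 0.3}, {"turn": -1, "grip": 0.3}, {"turn": -1, "grip": 0.3}, {"turn": -1, "grip": 0.3}, {"turn": -1, "grip": 0.3}, {"turn": -1, "grip": 0.3}, {"turn": -1, "grip": 0.3}, {"turn": -1, "grip": 0.3}, {"grip": 0.3}]' --newtons 20

```text
validation failed for argument at $.st...
```

Call:
send_rows --steps '[{"tx": 0.65, "ty": 0.5, "grip": 0.3}, {"tx": 0.65, "ty": 0.5, "grip": 0.3}, {"tx": 0.65, "ty": 0.5, "grip": 0.3}, {"tx": 0.65, "ty": 0.5, "grip": 0.3}, {"tx": 0.65, "ty": 0.5, "grip": 0.3}, {"tx": 0.65, "ty": 0.5, "grip": 0.3}, {"tx": 0.65, "ty": 0.5, "grip": 0.3}, {"tx": 0.65, "ty": 0.5, "grip": 0.3}, {"tx": 0.65, "ty": 0.5, "grip": 0.3}, {"tx": 0.65, "ty": 0.5, "grip": 0.3}, {"grip": 0.3}]'

```text
validation failed for argument at $.st...
```

Call:
send_rows --steps '[{"tx": 0, "ty": 0, "tz": 0, "turn": -1, "grip": 0.3}]' --newtons 20

```text
time: 0.22
position: [0.1931, -0.6203, 0.2063]
tool_rot: [-3.063, -0.693, 0.0]
ft_force: [0.2, 0.4, -0.1]
grip_width: 0.952
grip_force: 0.0
```

Call:
send_rows --steps '[{"tx": 0, "ty": 0, "tz": 0, "turn": -1, "grip": 0.3}, {"tx": 0, "ty": 0, "tz": 0, "turn": -1, "grip": 0.3}, {"tx": 0, "ty": 0, "tz": 0, "turn": -1, "grip": 0.3}, {"tx": 0, "ty": 0, "tz": 0, "turn": -1, "grip": 0.3}, {"tx": 0, "ty": 0, "tz": 0, "turn": -1, "grip": 0.3}, {"tx": 0, "ty": 0, "tz": 0, "turn": -1, "grip": 0.3}, {"tx": 0, "ty": 0, "tz": 0, "turn": -1, "grip": 0.3}, {"tx": 0, "ty": 0, "tz": 0, "turn": -1, "grip": 0.3}, {"tx": 0, "ty": 0, "tz": 0, "turn": -1, "grip": 0.3}, {"tx": 0, "ty": 0, "tz": 0, "turn": 0, "grip": 0.3}]'

```text
time: 1.48
position: [0.193, -0.6204, 0.2065]
tool_rot: [-2.077, -2.356, -0.001]
ft_force: [1.1, 0.4, 1.2]
grip_width: 0.3
grip_force: 0.0
```

Call:
send_rows --steps '[{"tx": 0.65, "ty": 0.5, "tz": 0, "turn": 0, "grip": 0.3}, {"tx": 0.65, "ty": 0.5, "tz": 0, "turn": 0, "grip": 0.3}, {"tx": 0.65, "ty": 0.5, "tz": 0, "turn": 0, "grip": 0.3}, {"tx": 0.65, "ty": 0.5, "tz": 0, "turn": 0, "grip": 0.3}, {"tx": 0.65, "ty": 0.5, "tz": 0, "turn": 0, "grip": 0.3}, {"tx": 0.65, "ty": 0.5, "tz": 0, "turn": 0, "grip": 0.3}, {"tx": 0.65, "ty": 0.5, "tz": 0, "turn": 0, "grip": 0.3}, {"tx": 0.65, "ty": 0.5, "tz": 0, "turn": 0, "grip": 0.3}, {"tx": 0.65, "ty": 0.5, "tz": 0, "turn": 0, "grip": 0.3}, {"tx": 0.65, "ty": 0.5, "tz": 0, "turn": 0, "grip": 0.3}, {"tx": 0, "ty": 0, "tz": 0, "turn": 0, "grip": 0.3}]'

```text
time: 2.85
position: [0.4432, -0.1913, 0.2073]
tool_rot: [2.069, 2.363, 0.002]
ft_force: [-0.7, -0.1, -0.8]
grip_width: 0.299
grip_force: 0.0
```

Call:
send_rows --steps '[{"tx": 0.64, "ty": 0.53, "tz": 0, "turn": 0, "grip": 0.3}, {"tx": 0.64, "ty": 0.53, "tz": 0, "turn": 0, "grip": 0.3}, {"tx": 0.64, "ty": 0.53, "tz": 0, "turn": 0, "grip": 0.3}, {"tx": 0.64, "ty": 0.53, "tz": 0, "turn": 0, "grip": 0.3}, {"tx": 0.64, "ty": 0.53, "tz": 0, "turn": 0, "grip": 0.3}, {"tx": 0.62, "ty": 0.53, "tz": 0, "turn": 0, "grip": 0.3}, {"tx": 0, "ty": 0, "tz": 0.5, "turn": 0, "grip": 0.3}, {"tx": 0, "ty": 0, "tz": 0.5, "turn": 0, "grip": 0.3}, {"tx": 0, "ty": 0, "tz": 0.5, "turn": 0, "grip": 0.3}, {"tx": 0, "ty": 0, "tz": 0, "turn": 0, "grip": 0.3}]'

```text
time: 4.1
position: [0.5994, 0.0539, 0.1143]
tool_rot: [-2.077, -2.352, 0.007]
ft_force: [0.3, -0.3, 1.1]
grip_width: 0.301
grip_force: 0.0
```

```bash
python3 - <<'E'
from bench import ctrl
import cv2
d=ctrl.get_image("wrist"); cv2.imwrite("pics/w1.png",d["pixels"][:,:,::-1]); print(d["T_tool_cam"])
d=ctrl.get_image("side"); cv2.imwrite("pics/s1.png",d["pixels"][:,:,::-1])
E
```

```text
[[ 9.02407558e-04 -9.65879579e-01 -2.58990008e-01  7.09619238e-02]
 [ 9.99999571e-01  8.17584107e-04  4.35226745e-04  2.02610115e-04]
 [-2.08630511e-04 -2.58990289e-01  9.65879903e-01 -1.78211678e-01]
 [ 0.00000000e+00  0.00000000e+00  0.00000000e+00  1.00000000e+00]]
```

View pics/s1.png

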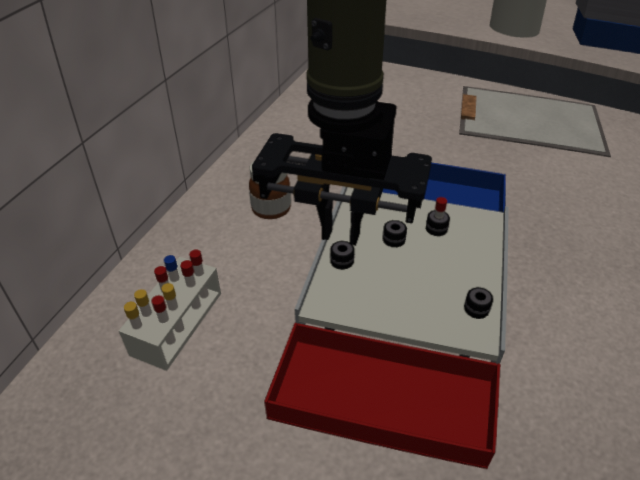

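Call:
send_rows --steps '[{"tx": 0, "ty": 0, "tz": 0.32, "turn": 0, "grip": 0.3}, {"tx": 0, "ty": 0, "tz": 0.32, "turn": 0, "grip": 0.3}, {"tx": -0.1, "ty": 0, "tz": 0, "turn": 0, "grip": 0.3}, {"tx": -0.15, "ty": 0, "tz": 0, "turn": 0, "grip": 0.3}, {"tx": -0.2, "ty": 0, "tz": 0, "turn": 0, "grip": 0.3}, {"tx": -0.2, "ty": 0, "tz": 0, "turn": 0, "grip": 0.3}, {"tx": -0.2, "ty": 0, "tz": 0, "turn": 0, "grip": 0.3}, {"tx": -0.2, "ty": 0, "tz": 0, "turn": 0, "grip": 0.3}, {"tx": -0.2, "ty": 0, "tz": 0, "turn": 0, "grip": 0.3}, {"tx": -0.2, "ty": 0, "tz": 0, "turn": 0, "grip": 0.3}, {"tx": 0, "ty": 0, "tz": 0, "turn": 0, "grip": 0.3}]'

```text
time: 5.58
position: [0.6126, -0.0321, 0.0784]
tool_rot: [2.078, 2.356, -0.001]
ft_force: [-0.3, 0.4, 0.2]
grip_width: 0.298
grip_force: 0.0
```

```bash
python3 - <<'E'
from bench import ctrl
import cv2,numpy as np
ims=[ctrl.get_image(n)["pixels"][:,:,::-1] for n in("side","wrist")]
cv2.imwrite("pics/s2.png",np.hstack([cv2.resize(i,(400,300)) for i in ims]))
E
```

```text
(no output)
```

View pics/s2.png

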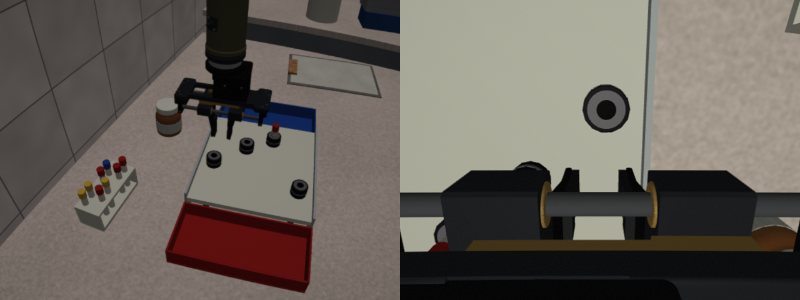

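The side and wrist views show carrier A unmoved, at about (342,253) in the side view, with the fingers past it. I'll check the tips' position against the camera.

```bash
python3 - <<'E'
from h import *
from bench import ctrl
from scipy.spatial.transform import Rotation as R
st=ctrl.get_state();Rt=R.from_rotvec(st["tool_rot"]).as_matrix();print(st["position"],Rt.round(3).tolist())
s=dict(np.load("side0.npz"));t=dict(np.load("top0.npz"))
def proj(d,X):
    T=np.linalg.inv(d["cam_to_world"]);return cv2.projectPoints(np.array(X,float),cv2.Rodrigues(T[:3,:3])[0],T[:3,3],d["K"],d["dist"])[0].reshape(-1,2).round(0).tolist()
P=[st["position"]+Rt@[0,y,.014] for y in(-.02,0,.02)]
print(proj(s,P),proj(t,P))
for n in("side","top"):
    im=ctrl.get_image(n)["pixels"][:,:,::-1].copy()
    np.save(n+"2.npy",im)
    for u,v in proj(dict(np.load(n+"0.npz")),P): cv2.circle(im,(int(u),int(v)),2,(0,255,0),-1)
    u,v=map(int,proj(dict(np.load(n+"0.npz")),P)[1]); c=cv2.resize(im[max(v-100,0):v+100,u-130:u+130],(400,308)); 
    o=c if n=="side" else np.hstack([o,c])
cv2.imwrite("pics/s3.png",o)
E
```

```text
[ 0.61240651 -0.03013624  0.07860603] [[-0.127, 0.992, -0.0], [0.992, 0.127, 0.0], [0.0, -0.0, -1.0]]
[[367.0, 234.0], [354.0, 232.0], [340.0, 229.0]] [[356.0, 261.0], [354.0, 247.0], [352.0, 233.0]]
```

View pics/s3.png

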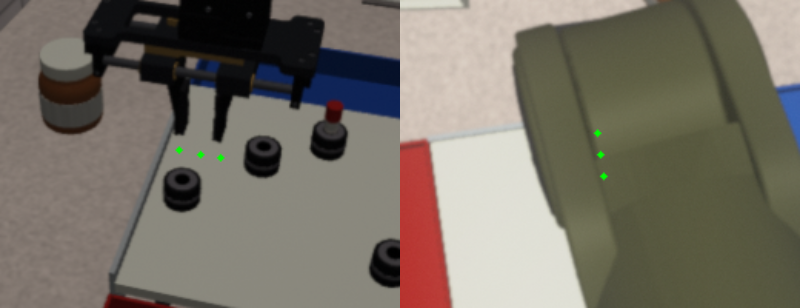

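```bash
cat >> h.py <<'E'
def wrist(ctrl):
    from scipy.spatial.transform import Rotation as R
    st=ctrl.get_state();d=ctrl.get_image("wrist");T=np.eye(4);T[:3,:3]=R.from_rotvec(st["tool_rot"]).as_matrix();T[:3,3]=st["position"]
    d["cam_to_world"]=T@np.array(d["T_tool_cam"]);return d,st
def proj(d,X):
    T=np.linalg.inv(d["cam_to_world"]);return cv2.projectPoints(np.array(X,float),cv2.Rodrigues(T[:3,:3])[0],T[:3,3],d["K"],np.array(d["dist"],float))[0].reshape(-1,2).round(1)
E
python3 - <<'E'
from h import *
from bench import ctrl
d,st=wrist(ctrl);cv2.imwrite("pics/w4.png",d["pixels"][:,:,::-1]);print(d["K"][0],st["joint_positions"].round(3))
# two estimates of A's socket on z=.074, and projected A from the fixed cameras
p,a=socket(d,(605*1.6-640,108*1.6),R=14);print(p,a,plane(d,[p],.074),proj(d,[[.6121,.016,.0727]]))
im=np.load("side2.npy");o=cv2.imread("pics/side0.png");print("A moved?",socket(dict(pixels=im),(342,248)),np.abs(im[235:270,325:360].astype(int)-o[235:270,325:360]).mean())
E
```

```text
[413.57315964   0.         317.74614715] [ 0.635  0.451 -0.791  1.675  0.344  1.161 -0.116]
[329.03389831 175.63559322] 590 [[0.61154517 0.01777338 0.074     ]] [[329.6 179.4]]
A moved? (array([341.92307692, 247.96153846]), np.int32(52)) 9.656870748299319
```

View pics/w4.png

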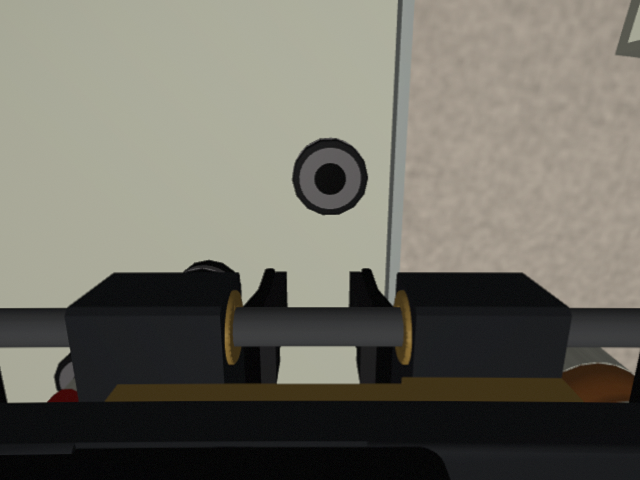

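The wrist view shows A's socket at (330,178), with the fingertips near (275,270) and (362,270). The pose agrees with the cameras, so I'll measure the height of the fingertips.

```bash
python3 - <<'E'
from h import *
from bench import ctrl
d,st=wrist(ctrl);s=dict(np.load("side0.npz"))
print("tcp",st["position"])
for a,b in(((356,269),(340,217.5)),((280,271),(365,221))): print(tri(d,a,s,b))
for z in(0,.014,-.01): print(z,proj(d,[st["position"]+np.array([.992,.127,0])*y-[0,0,z] for y in(-.016,.016)]).tolist(),proj(s,[st["position"]+np.array([.992,.127,0])*y-[0,0,z] for y in(-.016,.016)]).tolist())
E
```

```text
tcp [ 0.61239322 -0.02959471  0.07871607]
(array([ 0.62744325, -0.01538524,  0.09776565]), np.float64(0.0016834920510332486))
(array([ 0.59496001, -0.02137998,  0.09697151]), np.float64(0.0021559621994260503))
0 [[282.3, 279.1], [351.8, 279.2]] [[364.9, 226.4], [342.8, 222.5]]
0.014 [[284.7, 268.5], [349.6, 268.6]] [[364.4, 233.8], [342.6, 229.9]]
-0.01 [[280.4, 287.6], [353.7, 287.7]] [[365.3, 221.0], [343.0, 217.2]]
```

Call:
send_rows --steps '[{"tx": 0.5, "ty": 0, "tz": 0, "turn": 0, "grip": 0.3}, {"tx": 0.5, "ty": 0, "tz": 0, "turn": 0, "grip": 0.3}, {"tx": 0.5, "ty": 0, "tz": 0, "turn": 0, "grip": 0.3}, {"tx": 0, "ty": 0, "tz": 0, "turn": 0, "grip": 0.3}, {"tx": 0, "ty": 0, "tz": 0.1, "turn": 0, "grip": 0.3}, {"tx": 0, "ty": 0, "tz": 0.1, "turn": 0, "grip": 0.3}, {"tx": 0, "ty": 0, "tz": 0, "turn": 0, "grip": 0.3}]'

```text
time: 6.75
position: [0.6005, 0.0574, 0.0656]
tool_rot: [-2.077, -2.356, 0.002]
ft_force: [-0.4, 0.4, -1.5]
grip_width: 0.299
grip_force: 0.0
```

```bash
python3 - <<'E'
from h import *
from bench import ctrl
st=ctrl.get_state();print(st["position"],st["ft_force"])
im=ctrl.get_image("side")["pixels"][:,:,::-1];d,_=wrist(ctrl)
s=dict(np.load("side0.npz"))
P=[st["position"]+np.array([.992,.127,0])*y+np.array([-.127,.992,0])*x-[0,0,.014] for y in(-.02,.02) for x in (0,.0095)]
print(proj(s,P))
c=im[180:300,260:420]
cv2.imwrite("pics/s5.png",cv2.resize(c,(800,600),interpolation=cv2.INTER_CUBIC))
E
```

```text
[0.60052301 0.05742147 0.06556359] [-0.35947454  0.37436679 -1.51703154]
[[353.9 284.3]
 [352.3 289.4]
 [324.8 278.7]
 [323.  283.7]]
```

View pics/s5.png

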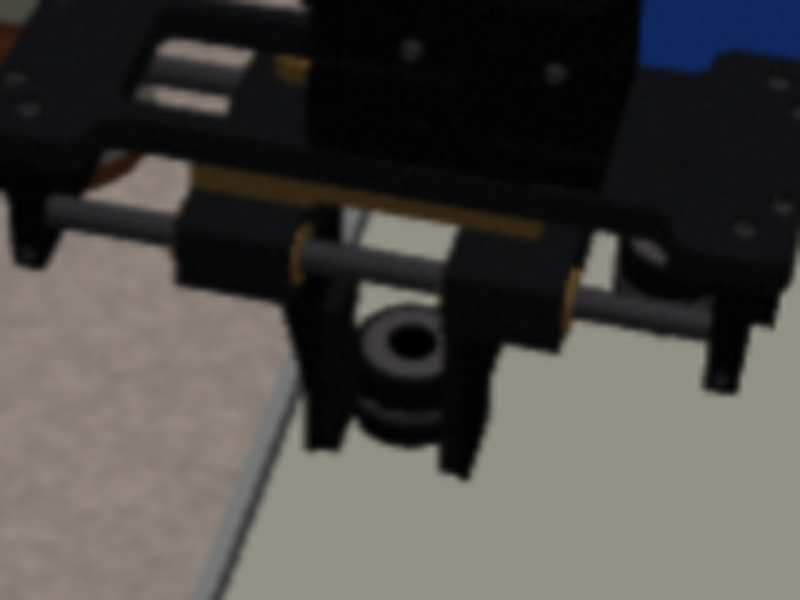

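The side crop shows the fingertips at full-frame (324.6,269.6) and (351.4,275), about 9 px above where the stated length puts them. The outer hooks end at about (266,233) and (404,258). I'll solve for the tip and hook heights from their symmetry.

```bash
python3 - <<'E'
from h import *
from bench import ctrl
from scipy.optimize import least_squares
from scipy.spatial.transform import Rotation as R
st=ctrl.get_state();M=R.from_rotvec(st["tool_rot"]).as_matrix();s=dict(np.load("side0.npz"))
def f(v,obs):
    T=np.linalg.inv(s["cam_to_world"]);P=np.array([st["position"]+M@[v[0],sg*v[1],v[2]] for sg in(1,-1)])
    return (cv2.projectPoints(P,cv2.Rodrigues(T[:3,:3])[0],T[:3,3],s["K"],s["dist"])[0].reshape(-1,2)-obs).ravel()
for n,obs in(("tips",[(324.6,269.6),(351.4,275)]),("hooks",[(266.4,233),(404,258)])):
    r=least_squares(f,[0,.03,0],args=(np.array(obs),),x_scale=.01);print(n,"tool xyz mm",(r.x*1000).round(1),r.fun.round(1))
    for x in(0,.01,.02):
        r=least_squares(lambda q:f([x,*q],np.array(obs)),[.03,0]);print("  x=",x,(r.x*1000).round(1),"world z",st["position"][2]-r.x[1])
E
```

```text
tips tool xyz mm [ 6.3 17.9 -9.6] [-0.   0.1  0.  -0.1]
  x= 0 [18.1 -3.2] world z 0.06959928642319821
  x= 0.01 [ 17.8 -13.3] world z 0.07964866153449603
  x= 0.02 [ 17.5 -23.3] world z 0.08967813302068733
hooks tool xyz mm [ 33.7  83.1 -82.3] [ 0. -0. -0.  0.]
  x= 0 [ 88.4 -51.6] world z 0.11795192627563078
  x= 0.01 [ 86.8 -60.7] world z 0.12709053631994302
  x= 0.02 [ 85.3 -69.8] world z 0.1362109161198663
```

Call:
send_rows --steps '[{"tx": 0, "ty": 0, "tz": 0.05, "turn": 0, "grip": 0.3}, {"tx": 0, "ty": 0, "tz": 0, "turn": 0, "grip": 0.3}]'

```text
time: 7.1
position: [0.6009, 0.0587, 0.0634]
tool_rot: [-2.076, -2.358, 0.001]
ft_force: [0.4, 1.1, -0.2]
grip_width: 0.299
grip_force: 0.0
```

Call:
send_rows --steps '[{"tx": 0, "ty": 0, "tz": 0.05, "turn": 0, "grip": 0.3}, {"tx": 0, "ty": 0, "tz": 0, "turn": 0, "grip": 0.3}]'

```text
time: 7.35
position: [0.6008, 0.0588, 0.0603]
tool_rot: [-2.075, -2.358, 0.001]
ft_force: [-0.6, 0.4, -0.4]
grip_width: 0.302
grip_force: 0.0
```

Call:
send_rows --steps '[{"tx": 0, "ty": 0, "tz": 0.05, "turn": 0, "grip": 0.3}, {"tx": -0.1, "ty": 0, "tz": 0, "turn": 0, "grip": 0.3}, {"tx": -0.2, "ty": 0, "tz": 0, "turn": 0, "grip": 0.3}, {"tx": -0.2, "ty": 0, "tz": 0, "turn": 0, "grip": 0.3}, {"tx": -0.2, "ty": 0, "tz": 0, "turn": 0, "grip": 0.3}, {"tx": -0.2, "ty": 0, "tz": 0, "turn": 0, "grip": 0.3}, {"tx": -0.2, "ty": 0, "tz": 0, "turn": 0, "grip": 0.3}, {"tx": -0.2, "ty": 0, "tz": 0, "turn": 0, "grip": 0.3}]'

```text
time: 8.35
position: [0.6111, -0.0194, 0.0576]
tool_rot: [2.076, 2.358, -0.0]
ft_force: [-0.4, 0.2, -0.4]
grip_width: 0.301
grip_force: 0.2
```

```bash
python3 - <<'E'
from bench import ctrl
import cv2
im=ctrl.get_image("side")["pixels"][:,:,::-1]
cv2.imwrite("pics/s6.png",cv2.resize(im[150:330,260:520],(780,540)))
E
```

```text
(no output)
```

View pics/s6.png

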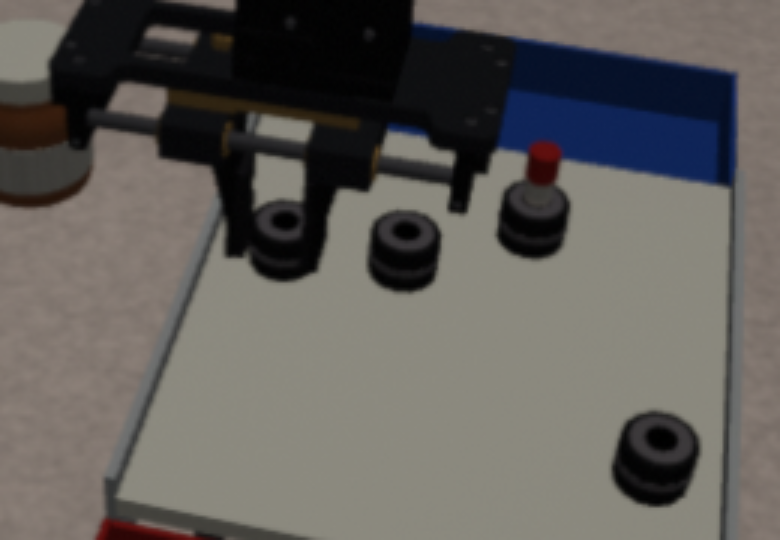

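The side crop shows A moved and cradled between the fingers at crop (285,240), with the other carriers undisturbed. I'll carry on.

Call:
send_rows --steps '[{"tx": -0.2, "ty": 0, "tz": 0, "turn": 0, "grip": 0.3}, {"tx": -0.2, "ty": 0, "tz": 0, "turn": 0, "grip": 0.3}, {"tx": -0.2, "ty": 0, "tz": 0, "turn": 0, "grip": 0.3}, {"tx": -0.2, "ty": 0, "tz": 0, "turn": 0, "grip": 0.3}, {"tx": -0.2, "ty": 0, "tz": 0, "turn": 0, "grip": 0.3}, {"tx": -0.2, "ty": 0, "tz": 0, "turn": 0, "grip": 0.3}, {"tx": -0.2, "ty": 0, "tz": 0, "turn": 0, "grip": 0.3}, {"tx": -0.2, "ty": 0, "tz": 0, "turn": 0, "grip": 0.3}, {"tx": -0.2, "ty": 0, "tz": 0, "turn": 0, "grip": 0.3}, {"tx": -0.2, "ty": 0, "tz": 0, "turn": 0, "grip": 0.3}, {"tx": -0.2, "ty": 0, "tz": 0, "turn": 0, "grip": 0.3}, {"tx": -0.2, "ty": 0, "tz": 0, "turn": 0, "grip": 0.3}]'

```text
time: 9.9
position: [0.6292, -0.1624, 0.0576]
tool_rot: [2.076, 2.358, -0.0]
ft_force: [0.1, 0.1, 0.1]
grip_width: 0.296
grip_force: 0.0
```

Call:
send_rows --steps '[{"tx": 0, "ty": 0, "tz": 0, "turn": 0, "grip": 0.3}, {"tx": 0, "ty": 0, "tz": -0.6, "turn": 0, "grip": 0.3}, {"tx": 0, "ty": 0, "tz": -0.8, "turn": 0, "grip": 0.3}, {"tx": 0, "ty": 0, "tz": -0.6, "turn": 0, "grip": 0.3}, {"tx": 0.6, "ty": -0.2, "tz": 0, "turn": 0, "grip": 0.3}, {"tx": 0.7, "ty": -0.2, "tz": 0, "turn": 0, "grip": 0.3}, {"tx": 0.7, "ty": -0.2, "tz": 0, "turn": 0, "grip": 0.3}, {"tx": 0.6, "ty": -0.2, "tz": 0, "turn": 0, "grip": 0.3}, {"tx": 0, "ty": 0, "tz": 0, "turn": 0, "grip": 0.3}]'

```text
time: 11.02
position: [0.5606, -0.0081, 0.1781]
tool_rot: [2.067, 2.365, 0.0]
ft_force: [0.7, -1.0, 0.5]
grip_width: 0.299
grip_force: 0.0
```

```bash
python3 - <<'E'
from h import *
from bench import ctrl
im=[ctrl.get_image(n) for n in("side","top")]
o=[dict(np.load(n+"0.npz")) for n in("side","top")]
cv2.imwrite("pics/s7.png",np.hstack([cv2.resize(i["pixels"][:,:,::-1],(400,300)) for i in im]))
s=im[0]
p,_=socket(s,(395,227));q,_=socket(s,(480,295));r=red(s,(441,200));print(plane(s,[p],.074),plane(s,[q],.074),r[0])
E
```

```text
[[ 0.55800535 -0.05288299  0.074     ]] [[0.4195607  0.03352846 0.074     ]] [441.6 200.2]
```

View pics/s7.png

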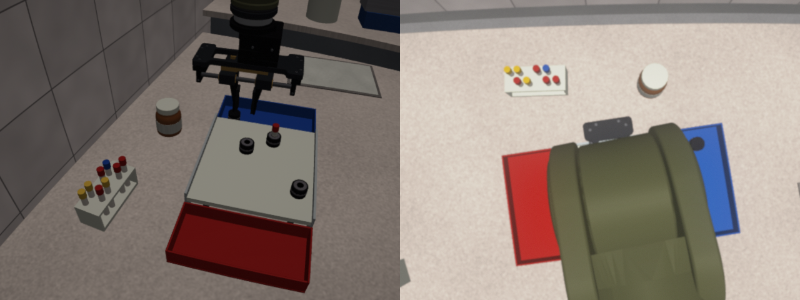

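Carrier A lies in the blue tray, at about (697,143) in the right-hand panel, and the rest are undisturbed. B is next.

Call:
send_rows --steps '[{"tx": 0, "ty": -0.06, "tz": 0.5, "turn": 0, "grip": 0.3}, {"tx": 0, "ty": 0, "tz": 0.6, "turn": 0, "grip": 0.3}, {"tx": 0, "ty": 0, "tz": 0.5, "turn": 0, "grip": 0.3}, {"tx": 0, "ty": 0, "tz": 0.38, "turn": 0, "grip": 0.3}, {"tx": 0, "ty": 0, "tz": 0, "turn": 0, "grip": 0.3}]'

```text
time: 11.75
position: [0.5569, -0.0145, 0.0569]
tool_rot: [-2.075, -2.354, 0.003]
ft_force: [-0.1, 0.4, 0.4]
grip_width: 0.302
grip_force: 0.0
```

Call:
send_rows --steps '[{"tx": -0.1, "ty": 0, "tz": 0, "turn": 0, "grip": 0.3}, {"tx": -0.2, "ty": 0, "tz": 0, "turn": 0, "grip": 0.3}, {"tx": -0.2, "ty": 0, "tz": 0, "turn": 0, "grip": 0.3}, {"tx": 0, "ty": 0, "tz": 0, "turn": 0, "grip": 0.3}]'

```text
time: 12.25
position: [0.5624, -0.0452, 0.0592]
tool_rot: [2.079, 2.354, -0.001]
ft_force: [-0.2, 0.4, 0.3]
grip_width: 0.298
grip_force: 0.0
```

```bash
python3 - <<'E'
from h import *
from bench import ctrl
print(ctrl.get_state()["position"]);s=ctrl.get_image("side");r=red(s,(441,200));print(r)
cv2.imwrite("pics/tmp.png",s["pixels"][:,:,::-1])
E
```

```text
[ 0.56242561 -0.04520124  0.05915621]
(array([441.64705882, 198.70588235]), array([438, 198,   8,   3,  17], dtype=int32))
```

Call:
send_rows --steps '[{"tx": -0.2, "ty": 0, "tz": 0, "turn": 0, "grip": 0.3}, {"tx": -0.2, "ty": 0, "tz": 0, "turn": 0, "grip": 0.3}, {"tx": -0.2, "ty": 0, "tz": 0, "turn": 0, "grip": 0.3}, {"tx": -0.2, "ty": 0, "tz": 0, "turn": 0, "grip": 0.3}]'

```text
time: 12.8
position: [0.5683, -0.092, 0.0595]
tool_rot: [2.076, 2.357, -0.001]
ft_force: [0.2, -0.1, 0.3]
grip_width: 0.301
grip_force: 0.0
```

Call:
send_rows --steps '[{"tx": -0.2, "ty": 0, "tz": 0, "turn": 0, "grip": 0.3}, {"tx": -0.2, "ty": 0, "tz": 0, "turn": 0, "grip": 0.3}, {"tx": -0.2, "ty": 0, "tz": 0, "turn": 0, "grip": 0.3}, {"tx": -0.2, "ty": 0, "tz": 0, "turn": 0, "grip": 0.3}, {"tx": -0.2, "ty": 0, "tz": 0, "turn": 0, "grip": 0.3}, {"tx": -0.2, "ty": 0, "tz": 0, "turn": 0, "grip": 0.3}, {"tx": -0.15, "ty": 0, "tz": 0, "turn": 0, "grip": 0.3}, {"tx": 0, "ty": 0, "tz": 0, "turn": 0, "grip": 0.3}, {"tx": 0, "ty": 0, "tz": -0.6, "turn": 0, "grip": 0.3}, {"tx": 0, "ty": 0, "tz": -0.8, "turn": 0, "grip": 0.3}, {"tx": 0, "ty": 0, "tz": -0.6, "turn": 0, "grip": 0.3}, {"tx": 0, "ty": 0, "tz": 0, "turn": 0, "grip": 0.3}]'

```text
time: 14.3
position: [0.5806, -0.1703, 0.1823]
tool_rot: [2.071, 2.355, 0.004]
ft_force: [-0.5, 0.0, 0.5]
grip_width: 0.304
grip_force: 0.0
```

```bash
python3 - <<'E'
from h import *
from bench import ctrl
print(ctrl.get_state()["position"]);s=ctrl.get_image("side");print(red(s,(441,200)))
q,_=socket(s,(480,295));print(plane(s,[q],.074))
cv2.imwrite("pics/tmp.png",s["pixels"][:,:,::-1])
g=cv2.cvtColor(s["pixels"],cv2.COLOR_RGB2HSV)[...,2]; o=cv2.cvtColor(np.load("side0.npz")["pixels"],cv2.COLOR_RGB2HSV)[...,2]
d=lambda x,y,w:np.abs(g[y-w:y+w,x-w:x+w].astype(int)-o[y-w:y+w,x-w:x+w]).mean()
print("L",d(437,222,12),"B",d(395,232,12),"C",d(479,300,12))
E
```

```text
[ 0.58059345 -0.17028012  0.18234554]
(array([441.5, 200. ]), array([437, 198,  10,   5,  42], dtype=int32))
[[0.41956261 0.03342951 0.074     ]]
L 0.6006944444444444 B 7.673611111111111 C 0.5972222222222222
```

```bash
python3 - <<'E'
from h import *
g=cv2.cvtColor(cv2.imread("pics/tmp.png"),6);o=cv2.cvtColor(cv2.imread("pics/side0.png"),6)
for a in(g,o):print(a[216:250:3,380:412:3])
# dark blobs inside the deck/tray area
n,l,s,c=cv2.connectedComponentsWithStats((g<75).astype(np.uint8)[150:340,280:520])
print([(s[i].tolist()) for i in range(1,n) if s[i,4]>60])
E
```

```text
[[120 120 120 120 120 120 120 120 120 120 120]
 [120 120 121 118 102  96 110 120 120 120 120]
 [120 120  89  39  48  48  48  38  92 120 119]
 [120 116  19  51  10   1   3  46  42 106 120]
 [119 101  13  50  24   1   3  44  48  40 120]
 [120  78   5  20  48  50  50  48  17  74 119]
 [120  77   3   4   5  10   7   4   2  92 120]
 [120  65  23   2   3   2   3   2  17 109 120]
 [121  81   5  20  21  24  23  21  11 118 120]
 [120 119  33   3   3   4   5   3  42 120 120]
 [120 120 119 102  33  29  31  93 120 121 120]
 [120 120 120 120 120 120 120 121 120 120 120]]
[[120 120 120 120 120 120 119 120 120 120 120]
 [120 119 120 118 102 114 115 119 120 119 120]
 [120 119  72  40  50  48  46  33 112 120 120]
 [120  99  38  49   6   2  11  49  28 118 119]
 [120  67  33  50   8   2   2  49  37  91 120]
 [119  50   5  32  49  47  49  47  10 108 119]
 [120  42   2   4   6  11  10   5   4 112 119]
 [120  26  18   3   2   4   2   3  15 118 120]
 [119  35   9  21  17  20  17  20  21 120 120]
 [120 108   9   3   4   6   5   3  57 119 120]
 [120 120 114  76  20  19  29  93 120 119 119]
 [120 120 120 120 119 119 120 120 120 120 120]]
[[8, 2, 218, 188, 8313], [0, 20, 11, 47, 422], [103, 70, 25, 27, 563], [184, 137, 29, 32, 732]]
```

B didn't move: the tips skimmed over it, so they stand about 16 mm above the reported TCP. I'll redo it about 14 mm lower.

Call:
send_rows --steps '[{"tx": 0.6, "ty": -0.03, "tz": 0, "turn": 0, "grip": 0.3}, {"tx": 0.7, "ty": -0.03, "tz": 0, "turn": 0, "grip": 0.3}, {"tx": 0.8, "ty": 0, "tz": 0, "turn": 0, "grip": 0.3}, {"tx": 0.7, "ty": 0, "tz": 0, "turn": 0, "grip": 0.3}, {"tx": 0, "ty": 0, "tz": 0.5, "turn": 0, "grip": 0.3}, {"tx": 0, "ty": 0, "tz": 0.6, "turn": 0, "grip": 0.3}, {"tx": 0, "ty": 0, "tz": 0.6, "turn": 0, "grip": 0.3}, {"tx": 0, "ty": 0, "tz": 0.35, "turn": 0, "grip": 0.3}, {"tx": 0, "ty": 0, "tz": 0, "turn": 0, "grip": 0.3}]'

```text
time: 15.48
position: [0.5517, -0.0045, 0.0539]
tool_rot: [-2.073, -2.356, 0.003]
ft_force: [-0.4, 0.5, -0.0]
grip_width: 0.298
grip_force: 0.0
```

Call:
send_rows --steps '[{"tx": 0, "ty": 0, "tz": 0.1, "turn": 0, "grip": 0.3}, {"tx": 0, "ty": 0, "tz": 0.1, "turn": 0, "grip": 0.3}, {"tx": 0, "ty": 0, "tz": 0, "turn": 0, "grip": 0.3}]'

```text
time: 15.85
position: [0.5536, -0.0049, 0.044]
tool_rot: [2.076, 2.358, -0.0]
ft_force: [0.3, -0.2, 0.1]
grip_width: 0.3
grip_force: 0.0
```

```bash
python3 - <<'E'
from h import *
from bench import ctrl
d,st=wrist(ctrl);print(st["position"],st["ft_force"])
s=ctrl.get_image("side");g=cv2.cvtColor(s["pixels"],7)
cv2.imwrite("pics/s8.png",np.hstack([cv2.resize(s["pixels"][150:330,260:520,::-1],(433,300)),cv2.resize(d["pixels"][:,:,::-1],(360,300))]))
E
```

```text
[ 0.55358119 -0.00486172  0.04396291] [ 0.31008763 -0.16854116  0.05036435]
```

View pics/s8.png

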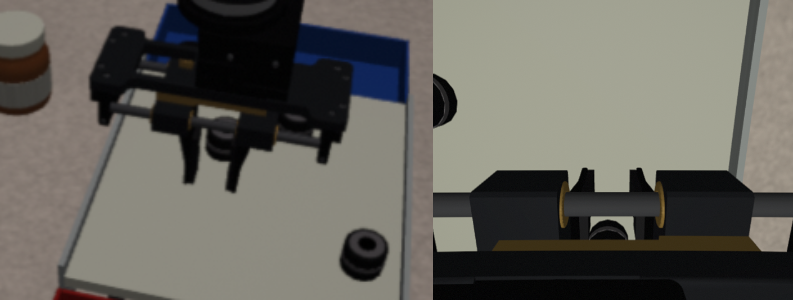

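The view shows B centred ahead of the fingers, near crop (222,140), with no contact on the deck. I'll push, then verify numerically.

Call:
send_rows --steps '[{"tx": -0.1, "ty": 0, "tz": 0, "turn": 0, "grip": 0.3}, {"tx": -0.2, "ty": 0, "tz": 0, "turn": 0, "grip": 0.3}, {"tx": -0.2, "ty": 0, "tz": 0, "turn": 0, "grip": 0.3}, {"tx": -0.2, "ty": 0, "tz": 0, "turn": 0, "grip": 0.3}, {"tx": -0.2, "ty": 0, "tz": 0, "turn": 0, "grip": 0.3}, {"tx": -0.2, "ty": 0, "tz": 0, "turn": 0, "grip": 0.3}]'

```text
time: 16.7
position: [0.562, -0.0711, 0.0438]
tool_rot: [2.076, 2.358, -0.0]
ft_force: [-0.5, 1.0, -0.6]
grip_width: 0.298
grip_force: 0.2
```

```bash
python3 - <<'E'
from h import *
from bench import ctrl
st=ctrl.get_state();print(st["position"],st["ft_force"])
s=ctrl.get_image("side");g=cv2.cvtColor(s["pixels"],7)
print(g[216:262:3,372:412:3]); print(red(s,(441,200)))
E
```

```text
[ 0.5619864  -0.0711322   0.04379071] [-0.54316253  0.96218915 -0.57463103]
[[132 133 128   7   5   3   4  11  27  32  24   7   4   4]
 [132 131 128   7   4  18   4   3   3   3   3   4   2  31]
 [132 132 126   3   4   6  22  24   9   6  18   5   3  94]
 [132 132 125   3   5  30   2   9  14  15  13   5   3 123]
 [132 132 108  25  28 130  90  13   3   4  12   4   4 130]
 [132 132 132 131 131 132 132 130 129 130 107   6  24 132]
 [132 133 132 132 132 132 132 132 132 132 131 123 110 132]
 [132 132 132 132 132 132 132 132 132 132 132 131 132 132]
 [133 132 132 132 132 132 132 132 132 132 131 131 132 132]
 [132 132 132 132 132 131 132 132 132 132 132 132 132 132]
 [132 132 132 132 132 132 133 132 131 132 132 131 131 132]
 [132 133 132 132 132 132 132 132 132 132 132 132 132 131]
 [132 132 132 132 132 132 132 132 132 132 132 132 132 132]
 [132 132 132 132 132 132 132 132 132 132 132 132 132 132]
 [132 132 131 132 132 132 132 132 132 132 131 131 132 132]
 [133 132 132 132 132 132 132 132 132 132 132 132 132 132]]
(array([387.71794183, 393.89245651]), array([  265,   323,   235,   130, 14887], dtype=int32))
```

Call:
send_rows --steps '[{"tx": -0.2, "ty": 0, "tz": 0, "turn": 0, "grip": 0.3}, {"tx": -0.2, "ty": 0, "tz": 0, "turn": 0, "grip": 0.3}, {"tx": -0.2, "ty": 0, "tz": 0, "turn": 0, "grip": 0.3}, {"tx": -0.2, "ty": 0, "tz": 0, "turn": 0, "grip": 0.3}, {"tx": -0.2, "ty": 0, "tz": 0, "turn": 0, "grip": 0.3}, {"tx": -0.2, "ty": 0, "tz": 0, "turn": 0, "grip": 0.3}, {"tx": -0.2, "ty": 0, "tz": 0, "turn": 0, "grip": 0.3}, {"tx": -0.2, "ty": 0, "tz": 0, "turn": 0, "grip": 0.3}, {"tx": -0.2, "ty": 0, "tz": 0, "turn": 0, "grip": 0.3}, {"tx": 0, "ty": 0, "tz": 0, "turn": 0, "grip": 0.3}, {"tx": 0, "ty": 0, "tz": 0, "turn": 0, "grip": 0.3}]'

```text
time: 18.12
position: [0.5756, -0.1768, 0.0438]
tool_rot: [-2.075, -2.358, -0.0]
ft_force: [0.6, 0.2, 0.2]
grip_width: 0.302
grip_force: 0.0
```

Call:
send_rows --steps '[{"tx": 0, "ty": 0, "tz": -0.6, "turn": 0, "grip": 0.3}, {"tx": 0, "ty": 0, "tz": -0.8, "turn": 0, "grip": 0.3}, {"tx": 0, "ty": 0, "tz": -0.8, "turn": 0, "grip": 0.3}, {"tx": 0.8, "ty": 0, "tz": 0, "turn": 0, "grip": 0.3}, {"tx": 0.8, "ty": 0, "tz": 0, "turn": 0, "grip": 0.3}, {"tx": 0.8, "ty": 0, "tz": 0, "turn": 0, "grip": 0.3}, {"tx": 0.8, "ty": 0, "tz": 0, "turn": 0, "grip": 0.3}, {"tx": 0.8, "ty": 0, "tz": 0, "turn": 0, "grip": 0.3}, {"tx": 0, "ty": 0, "tz": 0, "turn": 0, "grip": 0.3}]'

```text
time: 19.25
position: [0.5438, 0.0671, 0.1764]
tool_rot: [-2.064, -2.368, -0.002]
ft_force: [0.4, -0.9, 0.3]
grip_width: 0.298
grip_force: 0.0
```

```bash
python3 - <<'E'
from h import *
from bench import ctrl
print(ctrl.get_state()["position"])
s=ctrl.get_image("side");g=cv2.cvtColor(s["pixels"],7);t=ctrl.get_image("top");gt=cv2.cvtColor(t["pixels"],cv2.COLOR_RGB2HSV)
print(red(s,(441,200)));q,_=socket(s,(480,295));print("C",plane(s,[q],.074))
for n,a,x0,y0,x1,y1 in(("side",g,330,170,520,310),("top",gt[...,2],445,200,540,380)):
    k,l,st,c=cv2.connectedComponentsWithStats((a[y0:y1,x0:x1]<50).astype(np.uint8));print(n,[(st[i].tolist(),(c[i]+[x0,y0]).round().tolist()) for i in range(1,k) if st[i,4]>40])
E
```

```text
[0.54376078 0.06705184 0.17638285]
(array([441.51020408, 200.34693878]), array([437, 198,  10,   6,  49], dtype=int32))
C [[0.4195607  0.03352846 0.074     ]]
side [([10, 0, 165, 56, 5149], [431.0, 188.0]), ([96, 41, 24, 25, 334], [437.0, 226.0]), ([134, 118, 29, 22, 291], [477.0, 302.0]), ([144, 121, 13, 10, 92], [480.0, 296.0])]
top []
```

Call:
send_rows --steps '[{"tx": 0.12, "ty": -0.5, "tz": 0, "turn": 0, "grip": 0.3}, {"tx": 0.12, "ty": -0.5, "tz": 0, "turn": 0, "grip": 0.3}, {"tx": 0.12, "ty": -0.5, "tz": 0, "turn": 0, "grip": 0.3}, {"tx": 0.12, "ty": -0.5, "tz": 0, "turn": 0, "grip": 0.3}, {"tx": 0, "ty": 0, "tz": 0, "turn": 0, "grip": 0.3}, {"tx": 0, "ty": 0, "tz": 0.5, "turn": 0, "grip": 0.3}, {"tx": 0, "ty": 0, "tz": 0.5, "turn": 0, "grip": 0.3}, {"tx": 0, "ty": 0, "tz": 0.4, "turn": 0, "grip": 0.3}, {"tx": 0, "ty": 0, "tz": 0, "turn": 0, "grip": 0.3}]'

```text
time: 20.48
position: [0.4217, 0.0735, 0.0906]
tool_rot: [-2.074, -2.354, 0.001]
ft_force: [-0.9, -0.1, 0.1]
grip_width: 0.302
grip_force: 0.0
```

Call:
send_rows --steps '[{"tx": 0.05, "ty": 0, "tz": 0.3, "turn": 0, "grip": 0.3}, {"tx": 0, "ty": 0, "tz": 0.3, "turn": 0, "grip": 0.3}, {"tx": 0, "ty": 0, "tz": 0.18, "turn": 0, "grip": 0.3}, {"tx": 0, "ty": 0, "tz": 0, "turn": 0, "grip": 0.3}]'

```text
time: 20.98
position: [0.4222, 0.0769, 0.0451]
tool_rot: [-2.075, -2.357, -0.0]
ft_force: [-0.6, 0.7, -0.6]
grip_width: 0.3
grip_force: 0.0
```

Call:
send_rows --steps '[{"tx": -0.1, "ty": 0, "tz": 0, "turn": 0, "grip": 0.3}, {"tx": -0.15, "ty": 0, "tz": 0, "turn": 0, "grip": 0.3}, {"tx": -0.15, "ty": 0, "tz": 0, "turn": 0, "grip": 0.3}, {"tx": -0.15, "ty": 0, "tz": 0, "turn": 0, "grip": 0.3}, {"tx": -0.15, "ty": 0, "tz": 0, "turn": 0, "grip": 0.3}, {"tx": -0.15, "ty": 0, "tz": 0, "turn": 0, "grip": 0.3}, {"tx": -0.15, "ty": 0, "tz": 0, "turn": 0, "grip": 0.3}]'

```text
time: 21.85
position: [0.4297, 0.0169, 0.045]
tool_rot: [-2.076, -2.358, 0.0]
ft_force: [0.5, 0.2, 0.3]
grip_width: 0.3
grip_force: 0.1
```

```bash
python3 - <<'E'
from h import *
from bench import ctrl
st=ctrl.get_state();print(st["position"],st["ft_force"])
s=ctrl.get_image("side");g=cv2.cvtColor(s["pixels"],7)
k,l,q,c=cv2.connectedComponentsWithStats((g[230:330,400:520]<60).astype(np.uint8));print([(q[i].tolist(),(c[i]+[400,230]).round().tolist()) for i in range(1,k) if q[i,4]>30])
print(g[240:330:5,440:520:4])
E
```

```text
[0.42974197 0.0168664  0.04498569] [0.53899929 0.22758681 0.31608462]
[([6, 0, 114, 72, 4634], [472.0, 256.0])]
[[118  69  10   8   7   7   7   7   7   8   7   6   2   3   1   3   3   4
    3   2]
 [139 138  35  37  38  38  37  34  24  12   8   7   7   7   7   7   7  11
    4   3]
 [112 118  17  16  15  15  17  19 103 126  83  48  39  38  34  24  10   8
    8   6]
 [ 28  48  10  15  16  17  16  16 133 138 139 138 137 138 108   8  19  30
   37  38]
 [138  36   7   6   7   7   9   8  36  42  45  52  48  69  21  46  16  16
   16  16]
 [139  62  15   7   6   8   8  29 127 122 115  67  30  23  29  35  10  14
   16  15]
 [138 139 138 138 129   2   4  24  48  38  58  68 100  15   3  11   7   7
    8   8]
 [138 139 139 138 131   3   5  56   7   0  15  59   8   5   2   5  14   7
    6   6]
 [139 139 138 138 133   3   5   9  49  58  58  16   5   3   2 116 107 121
  121 123]
 [138 139 138 138  76   3   8   4   4   3   4   4   5   3  89 133 108 125
  122 118]
 [138 138 139 139  40   5   5  11  25  27  23   5   5  49 137 132 109 122
  119 121]
 [139 138 138 138  36  36 138 107  39  43 108   6   2 134 137 131 111 122
  114 124]
 [139 139 138 138 138 137 138 138 137 137 138  77  23 138 138 130 112 116
  122 119]
 [138 138 138 138 138 138 138 138 138 138 137 138 138 137 137 113 111 118
  120 127]
 [139 138 138 138 138 137 137 138 137 137 137 137 138 137 137 109 111 114
  121 120]
 [138 139 138 138 138 138 138 138 138 138 138 137 137 137 138  91 111 124
  116 120]
 [138 138 138 138 138 138 137 138 138 137 137 137 137 137 138  74 111 123
  122 122]
 [138 138 138 137 137 138 138 138 137 138 137 137 137 137 137  72 111 115
  120 120]]
```

Call:
send_rows --steps '[{"tx": -0.2, "ty": 0, "tz": 0, "turn": 0, "grip": 0.3}, {"tx": -0.2, "ty": 0, "tz": 0, "turn": 0, "grip": 0.3}, {"tx": -0.2, "ty": 0, "tz": 0, "turn": 0, "grip": 0.3}, {"tx": -0.2, "ty": 0, "tz": 0, "turn": 0, "grip": 0.3}, {"tx": -0.2, "ty": 0, "tz": 0, "turn": 0, "grip": 0.3}, {"tx": -0.2, "ty": 0, "tz": 0, "turn": 0, "grip": 0.3}, {"tx": -0.2, "ty": 0, "tz": 0, "turn": 0, "grip": 0.3}, {"tx": -0.2, "ty": 0, "tz": 0, "turn": 0, "grip": 0.3}]'

```text
time: 22.9
position: [0.442, -0.0785, 0.045]
tool_rot: [2.076, 2.358, -0.0]
ft_force: [-0.6, 0.6, 0.3]
grip_width: 0.299
grip_force: 0.1
```

Call:
send_rows --steps '[{"tx": -0.2, "ty": 0, "tz": 0, "turn": 0, "grip": 0.3}, {"tx": -0.2, "ty": 0, "tz": 0, "turn": 0, "grip": 0.3}, {"tx": -0.2, "ty": 0, "tz": 0, "turn": 0, "grip": 0.3}, {"tx": -0.2, "ty": 0, "tz": 0, "turn": 0, "grip": 0.3}, {"tx": -0.2, "ty": 0, "tz": 0, "turn": 0, "grip": 0.3}, {"tx": -0.2, "ty": 0, "tz": 0, "turn": 0, "grip": 0.3}, {"tx": -0.2, "ty": 0, "tz": 0, "turn": 0, "grip": 0.3}, {"tx": -0.2, "ty": 0, "tz": 0, "turn": 0, "grip": 0.3}, {"tx": -0.2, "ty": 0, "tz": 0, "turn": 0, "grip": 0.3}, {"tx": -0.1, "ty": 0, "tz": 0, "turn": 0, "grip": 0.3}, {"tx": 0, "ty": 0, "tz": 0, "turn": 0, "grip": 0.3}]'

```text
time: 24.28
position: [0.4563, -0.1911, 0.045]
tool_rot: [-2.076, -2.357, -0.0]
ft_force: [0.5, -0.5, 1.3]
grip_width: 0.3
grip_force: 0.0
```

Call:
send_rows --steps '[{"tx": 0, "ty": 0, "tz": -0.6, "turn": 0, "grip": 0.3}, {"tx": 0, "ty": 0, "tz": -0.8, "turn": 0, "grip": 0.3}, {"tx": 0, "ty": 0, "tz": -0.8, "turn": 0, "grip": 0.3}, {"tx": -0.8, "ty": 0, "tz": 0, "turn": 0, "grip": 0.3}, {"tx": -0.8, "ty": 0, "tz": 0, "turn": 0, "grip": 0.3}, {"tx": -0.8, "ty": 0, "tz": 0, "turn": 0, "grip": 0.3}, {"tx": -0.8, "ty": 0, "tz": 0, "turn": 0, "grip": 0.3}, {"tx": -0.8, "ty": 0, "tz": 0, "turn": 0, "grip": 0.3}, {"tx": -0.8, "ty": 0, "tz": 0, "turn": 0, "grip": 0.3}, {"tx": -0.8, "ty": 0, "tz": 0, "turn": 0, "grip": 0.3}, {"tx": 0, "ty": 0, "tz": 0, "turn": 0, "grip": 0.3}]'

```text
time: 25.65
position: [0.4971, -0.5279, 0.1749]
tool_rot: [-2.081, -2.352, 0.001]
ft_force: [-1.4, 0.8, -0.2]
grip_width: 0.298
grip_force: 0.0
```

```bash
python3 - <<'E'
from h import *
from bench import ctrl
print(ctrl.get_state()["position"])
s=ctrl.get_image("side");t=ctrl.get_image("top")
np.savez("fin.npz",s=s["pixels"],t=t["pixels"])
print("cap",red(s,(441,200)),red(t,(410,326)))
for n,d,x0,y0,x1,y1 in(("side",s,300,150,520,360),("top",t,160,195,545,430)):
    a=d["pixels"].max(2)
    k,l,st,c=cv2.connectedComponentsWithStats((a[y0:y1,x0:x1]<70).astype(np.uint8));print(n,[(st[i,2:].tolist(),(c[i]+[x0,y0]).round().tolist()) for i in range(1,k) if st[i,4]>40])
    o=np.load(n+"0.npz")["pixels"].max(2); D=cv2.morphologyEx((cv2.absdiff(o,a)>30).astype(np.uint8),2,np.ones((3,3)))
    k,l,st,c=cv2.connectedComponentsWithStats(D);print(" changed",[(st[i,2:].tolist(),c[i].round().tolist()) for i in range(1,k) if st[i,4]>25])
E
```

```text
[ 0.49714549 -0.52791186  0.17486104]
cap (array([441.45, 199.95]), array([437, 198,  10,   5,  40], dtype=int32)) (array([410.82758621, 326.29885057]), array([406, 322,  11,  10,  87], dtype=int32))
side [([205, 207, 4274], [421.0, 223.0]), ([22, 19, 341], [375.0, 183.0]), ([22, 16, 268], [405.0, 189.0]), ([23, 17, 303], [478.0, 201.0]), ([25, 40, 638], [438.0, 219.0]), ([167, 35, 2202], [365.0, 346.0])]
 changed [([17, 40, 289], [491.0, 15.0]), ([28, 43, 401], [518.0, 15.0]), ([18, 16, 165], [553.0, 6.0]), ([20, 17, 296], [375.0, 183.0]), ([21, 14, 236], [405.0, 190.0]), ([21, 15, 258], [478.0, 201.0]), ([25, 28, 590], [394.0, 233.0]), ([25, 29, 630], [342.0, 255.0]), ([30, 32, 759], [478.0, 303.0])]
top [([23, 21, 377], [474.0, 230.0]), ([23, 20, 375], [473.0, 267.0]), ([24, 23, 406], [488.0, 349.0])]
 changed [([27, 23, 494], [474.0, 230.0]), ([25, 25, 497], [321.0, 248.0]), ([27, 23, 497], [473.0, 267.0]), ([25, 25, 506], [372.0, 286.0]), ([27, 25, 527], [488.0, 349.0]), ([26, 29, 582], [311.0, 387.0])]
```

All three empties are in the blue tray, and nothing else in either view has changed. The loaded carrier, rack and jar are unmoved, and the arm is clear.

```bash
python3 -c "
from bench import ctrl
print(ctrl.close_job())"
```

```text
the job is handed in; nothing more can be done
None
```

The three empty carriers are in the blue tray and the job is handed in after about 26 s; the loaded carrier, rack and jar have not moved, and the red tray is empty.

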